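# Load two setup spindles with polishing wheels

### The job

Make up the two wheel packs, sliding each piece flat and all the way down over its spindle: on the spindle with the yellow base the dark grey wheel goes at the bottom, then the brass spacer, then the brown wheel on top; on the spindle with the blue base the white wheel goes first and the red collar on top of it. Leave the two finished knives lying where they are, and let go of everything at the end.

Things in the scene. Friction and masses are not known exactly. Their poses are not given: they have to be found in the camera images.
- grey_wheel_centre (a point): Dark grey, nearly black rubber grinding wheel, a flat ring 60 mm across and 20 mm thick, with a 26 mm bore right through; lies flat on the bench, loose. The point is its centre (on the bore's axis, half-way up, 10 mm above its underside); z is the bore's axis, pointing up.
- brown_wheel_centre (a point): Brown polishing wheel with darker circles on its top face, a flat ring 60 mm across and 20 mm thick, with a 26 mm bore right through; lies flat on the bench, loose. The point is its centre (on the bore's axis, half-way up, 10 mm above its underside); z is the bore's axis, pointing up.
- white_wheel_centre (a point): Off-white felt polishing wheel, a flat ring 60 mm across and 20 mm thick, with a 26 mm bore right through; lies flat on the bench, loose. The point is its centre (on the bore's axis, half-way up, 10 mm above its underside); z is the bore's axis, pointing up.
- brass_spacer_centre (a point): Golden brass spacer, a plain ring 44 mm across and 16 mm thick, with a 26 mm bore right through; lies flat on the bench, loose. The point is its centre (on the bore's axis, half-way up, 8 mm above its underside); z is the bore's axis, pointing up.
- red_collar_centre (a point): Red anodised aluminium collar, a ring with a darker circle on its top face, 44 mm across and 16 mm thick, with a 26 mm bore right through; lies flat on the bench, loose. The point is its centre (on the bore's axis, half-way up, 8 mm above its underside); z is the bore's axis, pointing up.
- yellow_post_seat (a point): Spindle with a yellow base, fixed to the bench: a round base 76 mm across and 8 mm high with a bare steel spindle, 14 mm thick, standing upright in its middle. The spindle rises 52 mm above the base's top face (60 mm above the bench); its last 10 mm taper to a blunt 4 mm tip. The point is on the spindle's axis at the level of the base's top face, where the first wheel rests; z points up along the spindle.
- blue_post_seat (a point): Spindle with a blue base, fixed to the bench: a round base 76 mm across and 8 mm high with a bare steel spindle, 14 mm thick, standing upright in its middle. The spindle rises 52 mm above the base's top face (60 mm above the bench); its last 10 mm taper to a blunt 4 mm tip. The point is on the spindle's axis at the level of the base's top face, where the first wheel rests; z points up along the spindle.
- knife_a: The farther from the robot of the two knives: a finished knife lying flat on the bench with an ivory-coloured handle and bright blade, about 210 mm long, 30 mm wide, 16 mm high at the handle, loose. The origin is on its underside at the joint of handle and blade; x points to the blade's tip. To be left alone.
- knife_b: The nearer to the robot of the two knives: a finished knife lying flat on the bench with an ivory-coloured handle and bright blade, about 210 mm long, 30 mm wide, 16 mm high at the handle, loose. The origin is on its underside at the joint of handle and blade; x points to the blade's tip. To be left alone.

How it is judged (in metres and radians):
At the end, for the whole second after the job is handed in: Yellow spindle, bottom up: grey wheel, brass spacer, brown wheel; blue spindle: white wheel, red collar. Each threaded (within 12 mm of the axis), flat (0.12 rad), at its height in the pack within 5 mm, at rest (under 0.02 m/s); neither knife moved over 30 mm (horizontal distance between each of grey_wheel_centre, brass_spacer_centre, brown_wheel_centre and yellow_post_seat below 0.012 m and z of grey_wheel_centre in the frame of yellow_post_seat between 0.005 and 0.015 m and angle between each of grey_wheel_centre, brass_spacer_centre, brown_wheel_centre, white_wheel_centre, red_collar_centre's own z axis and vertical below 0.12 rad and linear speed of each of grey_wheel, brass_spacer, brown_wheel, white_wheel, red_collar below 0.02 m/s and z of brass_spacer_centre in the frame of yellow_post_seat between 0.023 and 0.033 m and z of brown_wheel_centre in the frame of yellow_post_seat between 0.041 and 0.051 m and horizontal distance between each of white_wheel_centre, red_collar_centre and blue_post_seat below 0.012 m and z of white_wheel_centre in the frame of blue_post_seat between 0.005 and 0.015 m and z of red_collar_centre in the frame of blue_post_seat between 0.023 and 0.033 m and not (distance of any of knife_a, knife_b from where it was at the start of the episode above 0.03 m)); the robot touches nothing.
It fails at once if a finished knife is moved more than 30 mm (distance of any of knife_a, knife_b from where it was at the start of the episode above 0.03 m).
It also fails if it takes over 125 s, if anything falls off the work surface, if the arm or the gripper's body presses on something with over 40 N, if the wrist force passes 120 N, or if a joint passes its speed limit or range.

### The arm

A 6-joint arm with a two-finger parallel gripper is mounted at the origin on the work surface. World frame = base frame: x ahead of the robot, y to its left, z up, the work surface at z = 0. Lengths are in mm, angles in degrees, forces in N, time in s.
With the tool pointing down it reaches from about 300 to 950 mm from the base axis. Payload 3.1 kg.
Tool frame: the origin (TCP) lies midway between the tips of the shut fingers; the grasp point (between the pads) lies 19 mm behind it; z points along the fingers, y is the line along which they close (so a half turn about z gives the same grasp; the last joint's range is limited). The gripper opens to 85 mm and grips with 20 to 120 N. Pads are 22 mm wide; open, the fingers measure 114 mm over their backs; the gripper's body (76 mm by 85 mm) begins 54 mm behind the grasp point. The pads swing forward as they close: fully open they stand 13 mm farther back than shut.
Start: joints at [-70.571, 17.653, 93.61, -0, 68.738, -3.994], TCP at [248.418, -573.516, 231.272] pointing down, gripper open.
Joint ranges: [-175.34, 175.34], [-45.06, 112.39], [2.9, 150.54], [-68.45, 248.45], [3.09, 151.38], [-168.51, 168.51]. Speed limits (degrees/s): [159.86, 159.86, 180, 180, 180, 180].

### API

Orientations are given as a 3x3 rotation matrix whose columns are the frame's x, y, z axes.
In Python, from plant import state, snapshot, hand_in, masks_of, pinpoint gives the robot as it stands.
- The arm moves only by the tool move_arm, never from a script. Its argument "commands" is a list that holds one entry, the list of rows, each a list of 5 numbers: the shift along the tool's x, y, z in cm, then the turn about the tool's z in rad, then the opening, from -1 (shut) to 1 (fully open), so that 0 is half open. A call has 1 to 20 rows; each row shifts and turns the commanded pose from where the row before left it, along the tool's axes as they then stand; what a row does not reach is not made up. A row lasts 1/8 s, in which the tool goes at most 62.5 mm and 10.7 degrees, less where a joint would pass 70% of its speed; a pose out of reach is approached as far as the arm can. A call with a gripper value outside its range is refused whole. The fingers move at their own pace and stop on an object; "squeeze" is the grip in N (left out, the last holds). Time passes only in rows, so rows that do not move let the fingers close. It gives the time, the measured TCP pose, the force, the opening and the grip force at its end, in the units of the state.
- state(): the state, without advancing time (a new reading comes with each control period).
- snapshot(name): name is "scene" or "top" or "wrist"; returns a dict with "image" (480x640x3 uint8, blue, green, red), "z_map" (480x640 float32, mm along the optical axis (not along the pixel's ray), 0 where there is no reading), "fx", "fy", "cx", "cy" (pixels), "extrinsics" (4x4, takes a point from camera to world coordinates). Camera axes: x right, y down, z forward; pixel columns grow to the right and rows downward; lengths in mm; the calibration is good to about 2 mm. A picture is of the moment at which its call begins.
- hand_in(): hands the job in; it is judged then, once.
Trained networks look in a picture, given as the dict that the camera call returned (one of the last four; its "shot" number tells which), for a name from the list of things; names that differ only in an ending like _2 or _b are one class to them, and where a whole thing is asked for, a point or a joint stands for the part that bears it (a point fixed in the world has none). Each returns a list of dicts, best first, with "score" (0 to 1); they miss things now and then, are a little off and sometimes report something else, mostly with a low value. They report only what shows in the picture. A call takes as long as a camera call.
- masks_of(query, picture): "mask" (480x640 bool, what is visible of it).
- pinpoint(query, picture): "xyz" ([x, y, z] in mm, in world coordinates, good to about 4 mm: a listed point, or the origin of a listed thing).
The state is a dict: "clock": time; "q": joint angles; "dq": joint speeds; "tau": joint torques, N m; "position": TCP position; "ee_rot": TCP orientation; "wrist_force": force on the tool from outside, world axes, zero at the start; "moment": the same for the moment, N m; "width": finger opening in mm; "gripper_force": force on a finger pad.
Only numpy, scipy, OpenCV 4.12 (cv2) and the standard library are available. Lean on these libraries where they do the work, as an engineer would, in place of code of your own. Each camera call takes 0.05 s, during which the arm holds its last target. There are 200 camera calls.

## Working session

There is one attempt and no reset: what is moved stays moved. The work goes in short steps, Python scripts to look and compute and a tool call to move; the robot and the scene stay as the last step left them, time stands still between calls to the robot, and variables do not carry over. Pictures are saved under pics/ and viewed, at most 14 in all, crops included, and the job is handed in when it is done.

Besides the shell and the picture viewer there is one more tool, called after "Emit:" as name(argument=value, ...), one argument or row to a line, values as JSON. move_arm: Moves the arm, as the interface text tells. Its arguments: {"type":"object","properties":{"commands":{"type":"array"},"squeeze":{"type":"number"}},"required":["commands"]}

```bash
mkdir -p pics; cat > h.py <<'E'
import numpy as np, cv2
from plant import *
names=["grey_wheel_centre","brown_wheel_centre","white_wheel_centre","brass_spacer_centre","red_collar_centre","yellow_post_seat","blue_post_seat","knife_a"]
def world(s,m):
    v,u=np.nonzero(m&(s["z_map"]>0)); z=s["z_map"][v,u]
    p=np.c_[(u-s["cx"])*z/s["fx"],(v-s["cy"])*z/s["fy"],z,np.ones(len(z))]
    return (p@np.array(s["extrinsics"]).T)[:,:3]
E
python3 - <<'E'
from h import *
st=state(); print(st["clock"],st["position"],st["ee_rot"],st["width"])
for c in ["top","scene"]:
    s=snapshot(c); cv2.imwrite(f"pics/{c}0.png",s["image"])
    print(c,np.round(s["extrinsics"],2).tolist())
    for n in names:
        r=pinpoint(n,s); m=masks_of(n,s)
        print(n,[(np.round(a["xyz"]).tolist(),round(a["score"],2)) for a in r[:3]])
        if m:
            w=world(s,m[0]["mask"]); 
            zt=np.percentile(w[:,2],90); t=w[abs(w[:,2]-zt)<4]
            (cx,cy),rr=cv2.minEnclosingCircle(t[:,:2].astype(np.float32))
            print("   mask",len(w),round(m[0]["score"],2),"ztop",zt.round(),"circ",round(cx),round(cy),round(rr), "med",np.median(t,0).round())
E
```

```text
0.0 [ 248.12663237 -572.74803862  230.04455475] [[ 9.17593252e-01  3.97519833e-01 -7.78860949e-04]
 [ 3.97520568e-01 -9.17590683e-01  2.17626902e-03]
 [ 1.50434549e-04 -2.30654301e-03 -9.99997329e-01]] 85.37061732024799
top [[-0.02, -0.99, 0.15, 374.77], [-1.0, 0.02, -0.0, 6.73], [0.0, -0.15, -0.99, 1072.72], [0.0, 0.0, 0.0, 1.0]]
grey_wheel_centre [([533.0, -17.0, 6.0], 0.73)]
   mask 589 0.95 ztop 22.0 circ 525 -18 29 med [525. -17.  21.]
brown_wheel_centre [([425.0, -282.0, 12.0], 0.55)]
   mask 777 0.79 ztop 23.0 circ 422 -283 30 med [ 423. -285.   21.]
white_wheel_centre [([636.0, 118.0, 9.0], 0.8)]
   mask 657 0.74 ztop 22.0 circ 635 115 30 med [634. 115.  20.]
brass_spacer_centre [([527.0, -382.0, 5.0], 0.52)]
   mask 314 0.74 ztop 18.0 circ 525 -386 22 med [ 525. -385.   16.]
red_collar_centre [([511.0, 376.0, 7.0], 0.81), ([395.0, -108.0, 4.0], 0.61)]
   mask 392 0.8 ztop 18.0 circ 509 374 22 med [509. 374.  16.]
yellow_post_seat [([455.0, 249.0, 7.0], 0.89)]
   mask 1222 0.97 ztop 11.0 circ 455 247 38 med [453. 246.   9.]
blue_post_seat [([629.0, -152.0, 10.0], 0.69)]
   ma
[... 478 characters left out ...]
]
white_wheel_centre [([635.0, 117.0, 9.0], 0.96)]
   mask 645 0.65 ztop 21.0 circ 637 114 31 med [638. 113.  19.]
brass_spacer_centre [([530.0, -382.0, 5.0], 0.56)]
   mask 649 0.6 ztop 17.0 circ 529 -387 22 med [ 530. -388.   16.]
red_collar_centre [([514.0, 375.0, 8.0], 0.7)]
   mask 217 0.79 ztop 16.0 circ 512 373 22 med [514. 371.  15.]
yellow_post_seat [([460.0, 250.0, 6.0], 0.77)]
   mask 566 0.97 ztop 32.0 circ 458 246 7 med [460. 244.  32.]
blue_post_seat [([626.0, -151.0, 6.0], 0.55)]
   mask 1316 0.96 ztop 27.0 circ 628 -155 6 med [ 629. -157.   27.]
knife_a [([399.0, -106.0, -3.0], 0.94), ([714.0, -15.0, -0.0], 0.68)]
   mask 1201 0.9 ztop 16.0 circ 662 -5 50 med [662.  -6.  15.]
```

View pics/top0.png

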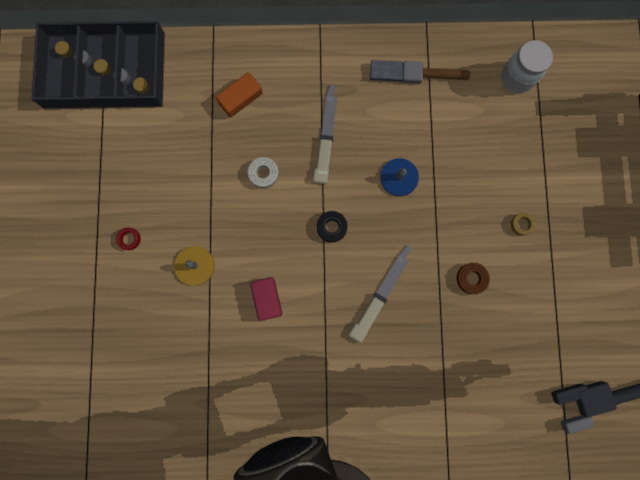

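View pics/scene0.png

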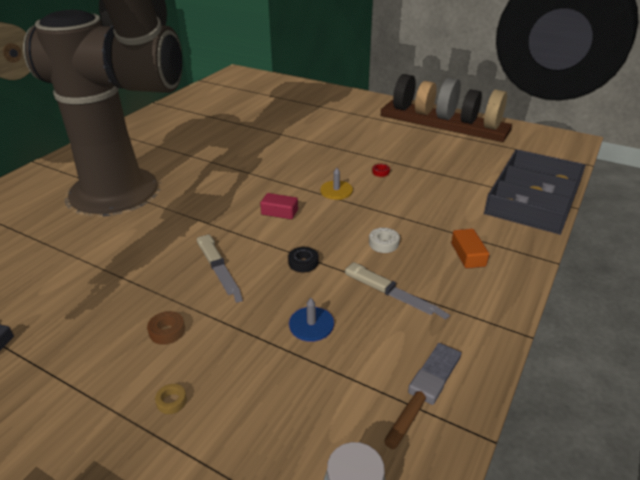

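The top view shows grey (332,227), brown (473,278), white (263,172), brass (523,224) and red (128,238), with the yellow base at (195,266) and the blue at (400,177). The scene view agrees to a few mm. I'll square the tool to the world axes and go over the grey wheel.

Emit:
move_arm(
  commands=[
    [[0,0,0,0.136,1],[0,0,0,0.136,1],[0,0,0,0.136,1],[2,-4,0,0,1],[2,-4,0,0,1],[2,-4,0,0,1],[2,-4,0,0,1],[2,-4,0,0,1],[2,-4,0,0,1],[2,-4,0,0,1],[2,-4,0,0,1],[2,-4,0,0,1],[2,-4,0,0,1],[2,-4,0,0,1],[2,-4,0,0,1],[2,-4,0.5,0,1],[2,-3.5,0.5,0,1],[0,0,0,0,1]],
  ],
  squeeze=40,
)

```text
clock: 3.95
position: [528.7, -16.1, 221.0]
ee_rot: [[1.0, 0.005, -0.0], [0.005, -1.0, 0.0], [-0.0, -0.0, -1.0]]
wrist_force: [-0.8, -0.7, -0.2]
width: 85.4
gripper_force: 0.0
```

```bash
cat >> h.py <<'E'
def look(n,zt,name=None):
    st=state(); print("t",round(st["clock"],2),"tcp",st["position"].round(1) if hasattr(st["position"],"round") else st["position"],"x",np.round(np.array(st["ee_rot"])[:,0],3),"F",np.round(st["wrist_force"],1))
    s=snapshot("wrist")
    if name: cv2.imwrite(f"pics/{name}.png",s["image"])
    r=pinpoint(n,s); m=masks_of(n,s)
    print([(np.round(a["xyz"],1).tolist(),round(a["score"],2)) for a in r[:2]])
    for k in m[:2]:
        w=world(s,k["mask"])
        if len(w)<20: continue
        t=w[abs(w[:,2]-zt)<4]
        if len(t)<20: print("few",len(t),np.median(w,0)); continue
        (cx,cy),rr=cv2.minEnclosingCircle(t[:,:2].astype(np.float32))
        print("mask",len(w),len(t),round(k["score"],2),"circ",round(cx,1),round(cy,1),round(rr,1),"pct",np.percentile(t,[1,99],axis=0)[:,:2].mean(0).round(1))
E
python3 -c "
from h import *
look('grey_wheel_centre',20,'w1')"
```

```text
t 3.95 tcp [528.7 -16.1 221. ] x [ 1.     0.005 -0.   ] F [-0.8 -0.7 -0.2]
[([525.7, -15.9, 10.6], 0.87)]
mask 3081 2843 0.86 circ 530.0 -14.9 30.0 pct [530.7 -14.9]
```

View pics/w1.png

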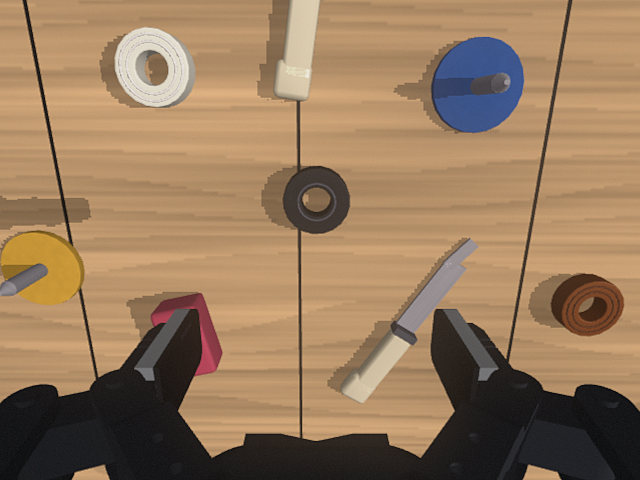

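The wrist view shows the grey wheel at (316,200), centred at about (529,-16), with both fingers clear of the knives. I'll descend and grip.

Emit:
move_arm(
  commands=[
    [[0,0,4.5,0,1],[0,0,4.5,0,1],[0,0,4.5,0,1],[0,0,4,0,1],[0,0,2.5,0,1],[0,0,1.9,0,1],[0,0,0,0,1],[0,0,0,0,-1],[0,0,0,0,-1],[0,0,0,0,-1],[0,0,0,0,-1],[0,0,0,0,-1],[0,0,0,0,-1],[0,0,0,0,-1]],
  ],
)

```text
clock: 5.85
position: [529.5, -18.5, 4.3]
ee_rot: [[1.0, 0.001, 0.003], [0.001, -1.0, -0.0], [0.003, 0.0, -1.0]]
wrist_force: [-1.6, -0.7, 6.5]
width: 57.9
gripper_force: 42.7
```

Emit:
move_arm(
  commands=[
    [[0,0,-2.5,0,-1],[0,0,-3,0,-1],[0,0,-3,0,-1],[0,0,-3,0,-1],[-1.6,-3.3,0,0,-1],[-1.6,-3.3,0,0,-1],[-1.6,-3.3,0,0,-1],[-1.6,-3.3,0,0,-1],[-1.6,-3.3,0,0,-1],[-1.6,-3.3,0,0,-1],[-1.6,-3.3,0,0,-1],[-1.6,-3.3,0,0,-1],[0,0,0,0,-1],[0,0,0,0,-1]],
  ],
)

```text
clock: 7.6
position: [399.9, 245.5, 117.6]
ee_rot: [[1.0, 0.002, 0.001], [0.002, -1.0, -0.0], [0.001, 0.0, -1.0]]
wrist_force: [-0.3, -1.2, -1.9]
width: 58.0
gripper_force: 43.6
```

```bash
python3 -c "
from h import *
look('yellow_post_seat',8,'w2')"
```

```text
t 7.6 tcp [399.9 245.5 117.6] x [1.    0.002 0.001] F [-0.3 -1.2 -1.9]
[([461.8, 245.9, 4.1], 0.94)]
mask 11821 11129 0.95 circ 459.3 250.5 38.0 pct [459.9 250.8]
```

View pics/w2.png

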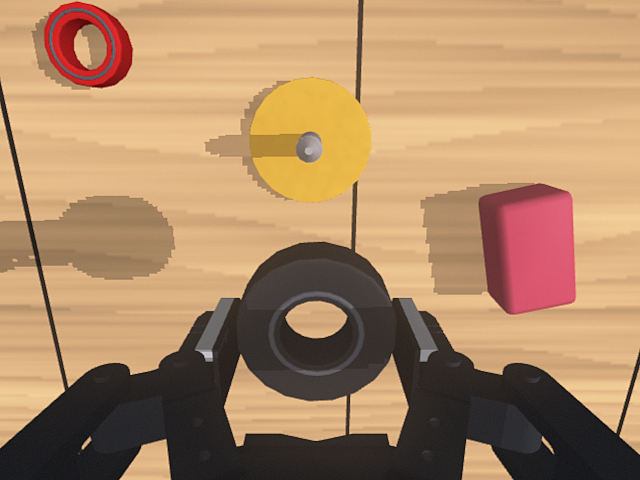

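The wrist view shows the held wheel at (317,320) and the spindle at (309,147). I'll measure the held wheel against the spindle in one camera.

```bash
cat >> h.py <<'E'
def rel(n,seat,zs=8):
    "held ring centre vs spindle, same wrist picture"
    st=state(); tcp=np.array(st["position"]); s=snapshot("wrist")
    out={}
    for q in (n,seat):
        m=masks_of(q,s)
        if not m: print("no mask",q); continue
        w=world(s,m[0]["mask"]); 
        z=zs if q==seat else np.percentile(w[:,2],85)
        if q==n:
            h,e=np.histogram(w[:,2],60); z=e[h.argmax()]
        t=w[abs(w[:,2]-z)<3]; (cx,cy),rr=cv2.minEnclosingCircle(t[:,:2].astype(np.float32))
        out[q]=np.array([cx,cy]); print(q,"z",round(z,1),"c",round(cx,1),round(cy,1),"r",round(rr,1),round(m[0]["score"],2),len(t))
        if q==seat:
            p=w[w[:,2]>zs+15]
            if len(p): print("   spindle pts",len(p),p.mean(0).round(1))
    print("tcp",tcp.round(1),"held-tcp",(out[n]-tcp[:2]).round(1) if n in out else None, "go",(out[seat]-out[n]).round(1) if len(out)==2 else None)
E
python3 -c "
from h import *
rel('grey_wheel_centre','yellow_post_seat')"
```

```text
grey_wheel_centre z 131.8 c 401.5 245.9 r 30.2 0.81 15077
yellow_post_seat z 8 c 459.5 250.5 r 37.9 0.84 11178
   spindle pts 643 [460.5 250.3  53.6]
tcp [400.3 244.9 117.4] held-tcp [1.2 1. ] go [58.   4.6]
```

Emit:
move_arm(
  commands=[
    [[2.8,-0.2,0,0,-1],[3,-0.26,0,0,-1],[0,0,0,0,-1],[0,0,2.5,0,-1],[0,0,2.5,0,-1],[0,0,2,0,-1],[0,0,1.5,0,-1],[0,0,1,0,-1],[0,0,0.7,0,-1],[0,0,0,0,-1],[0,0,0,0,-1]],
  ],
)

```text
clock: 9.28
position: [458.3, 250.5, 15.8]
ee_rot: [[1.0, 0.001, 0.001], [0.001, -1.0, 0.001], [0.001, -0.001, -1.0]]
wrist_force: [-0.6, 0.2, -1.1]
width: 57.7
gripper_force: 43.6
```

Emit:
move_arm(
  commands=[
    [[0,0,0.2,0,-1],[0,0,0,0,1],[0,0,0,0,1],[0,0,0,0,1],[0,0,0,0,1],[0,0,-3,0,1],[0,0,-4,0,1],[0,0,-4.5,0,1],[0,0,-4.5,0,1],[0,0,0,0,1]],
  ],
)

```text
clock: 10.52
position: [461.1, 251.8, 177.9]
ee_rot: [[1.0, 0.001, 0.009], [0.001, -1.0, 0.004], [0.009, -0.004, -1.0]]
wrist_force: [0.1, 1.1, 0.7]
width: 85.7
gripper_force: 0.0
```

Emit:
move_arm(
  commands=[
    [[0.45,4,0,0,1],[0.45,4,0,0,1],[0.45,4,0,0,1],[0.45,4,0,0,1],[0.45,4,0,0,1],[0.45,4,0,0,1],[0.45,4,0,0,1],[0.45,4,0,0,1],[0.45,4,0,0,1],[0.45,4,0,0,1],[0.45,4,0,0,1],[0.45,4,0,0,1],[0.45,4,0,0,1],[0.45,4,0,0,1],[0.45,4,0,0,1],[0,3.6,0,0,1],[0,0,0,0,1],[0,0,0,0,1]],
  ],
)

```text
clock: 12.78
position: [524.8, -384.6, 171.6]
ee_rot: [[1.0, 0.0, -0.002], [0.0, -1.0, 0.003], [-0.002, -0.003, -1.0]]
wrist_force: [-0.7, -0.1, -0.9]
width: 85.1
gripper_force: 0.0
```

```bash
python3 -c "
from h import *
look('brass_spacer_centre',16,'w3')"
```

```text
t 12.78 tcp [ 524.8 -384.6  171.6] x [ 1.     0.    -0.002] F [-0.7 -0.1 -0.9]
[([533.7, -387.0, 9.8], 0.76)]
mask 1772 1584 0.88 circ 529.4 -384.9 21.8 pct [ 529.7 -384.9]
```

View pics/w3.png

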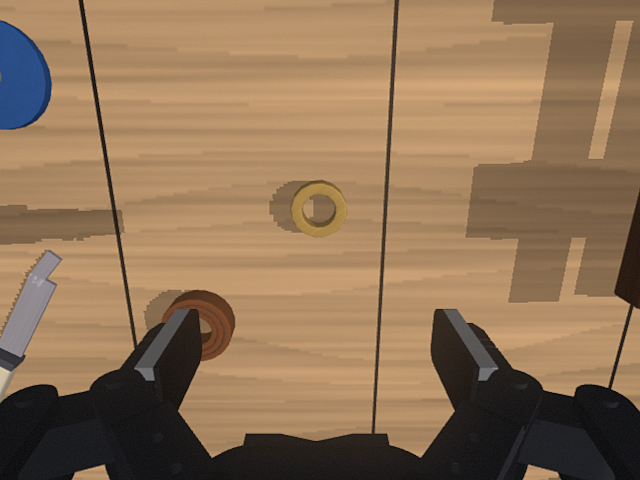

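The brass spacer shows at (320,209), about (529,-385), and nothing stands near the fingers' path. Gripping it.

Emit:
move_arm(
  commands=[
    [[0.4,0,4.5,0,1],[0,0,4.5,0,1],[0,0,4,0,1],[0,0,2.4,0,1],[0,0,1.5,0,1],[0,0,0,0,1],[0,0,0,0,-1],[0,0,0,0,-1],[0,0,0,0,-1],[0,0,0,0,-1],[0,0,0,0,-1],[0,0,0,0,-1],[0,0,0,0,-1],[0,0,0,0,-1],[0,0,-2.5,0,-1],[0,0,-3.5,0,-1],[0,0,-3.5,0,-1],[0,0,-3.5,0,-1],[0,0,0,0,-1]],
  ],
)

```text
clock: 15.3
position: [532.1, -387.7, 138.4]
ee_rot: [[1.0, 0.001, 0.006], [0.001, -1.0, -0.005], [0.006, 0.005, -1.0]]
wrist_force: [-0.4, -0.5, -1.8]
width: 41.8
gripper_force: 40.8
```

Emit:
move_arm(
  commands=[
    [[-0.8,-4,0,0,-1],[-0.8,-4,0,0,-1],[-0.8,-4,0,0,-1],[-0.8,-4,0,0,-1],[-0.8,-4,0,0,-1],[-0.8,-4,0,0,-1],[-0.8,-4,0,0,-1],[-0.8,-4,0,0,-1],[-0.8,-4,0,0,-1],[-0.8,-4,0,0,-1],[-0.8,-4,0,0,-1],[-0.8,-4,0,0,-1],[-0.8,-4,0,0,-1],[-0.8,-4,0,0,-1],[-0.8,-4,0,0,-1],[-0.8,-3.5,0,0,-1],[0,0,0,0,-1],[0,0,0,0,-1]],
  ],
)

```text
clock: 17.55
position: [400.3, 248.4, 133.1]
ee_rot: [[1.0, 0.001, -0.002], [0.001, -1.0, -0.002], [-0.002, 0.002, -1.0]]
wrist_force: [-0.1, -0.3, -1.3]
width: 41.8
gripper_force: 41.0
```

```bash
python3 -c "
from h import *
rel('brass_spacer_centre','yellow_post_seat')
look('grey_wheel_centre',28,'w4')"
```

```text
brass_spacer_centre z 142.9 c 399.1 249.5 r 22.0 0.87 6145
yellow_post_seat z 8 c 459.5 250.6 r 38.0 0.76 3664
   spindle pts 660 [461.4 250.2  49.6]
tcp [400.3 248.4 133.1] held-tcp [-1.2  1.1] go [60.5  1.1]
t 17.7 tcp [401.1 248.1 133.8] x [ 1.    -0.    -0.001] F [ 0.  -0.3 -1.3]
[]
mask 6152 6030 0.66 circ 458.9 251.6 29.9 pct [459.3 251.6]
```

View pics/w4.png

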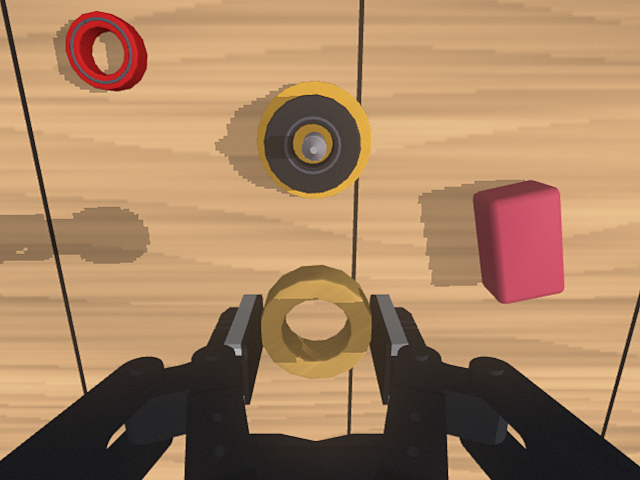

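The grey wheel sits centred on the yellow base at (312,143) and the spacer is held level at (316,325). Threading the spacer.

Emit:
move_arm(
  commands=[
    [[3,-0.1,0,0,-1],[3,0,0,0,-1],[0,0,0,0,-1],[0,0,2.5,0,-1],[0,0,2.5,0,-1],[0,0,2,0,-1],[0,0,1.5,0,-1],[0,0,1.3,0,-1],[0,0,0,0,-1],[0,0,0,0,-1]],
  ],
)

```text
clock: 19.1
position: [461.6, 250.4, 36.7]
ee_rot: [[1.0, 0.001, 0.001], [0.001, -1.0, 0.0], [0.001, -0.0, -1.0]]
wrist_force: [-0.5, -0.3, -0.9]
width: 41.8
gripper_force: 41.0
```

Emit:
move_arm(
  commands=[
    [[0,0,0.2,0,-1],[0,0,0,0,0.5],[0,0,0,0,0.5],[0,0,0,0,0.5],[0,0,0,0,0.5],[0,0,-3,0,1],[0,0,-4,0,1],[0,0,-4,0,1],[0,0,-2.5,0,1],[0,0,0,0,1]],
  ],
)

```text
clock: 20.35
position: [463.2, 251.1, 171.7]
ee_rot: [[1.0, 0.001, 0.005], [0.001, -1.0, 0.002], [0.005, -0.002, -1.0]]
wrist_force: [-0.2, 0.6, -0.3]
width: 85.6
gripper_force: 0.0
```

Emit:
move_arm(
  commands=[
    [[-0.28,4.1,0,0,1],[-0.28,4.1,0,0,1],[-0.28,4.1,0,0,1],[-0.28,4.1,0,0,1],[-0.28,4.1,0,0,1],[-0.28,4.1,0,0,1],[-0.28,4.1,0,0,1],[-0.28,4.1,0,0,1],[-0.28,4.1,0,0,1],[-0.28,4.1,0,0,1],[-0.28,4.1,0,0,1],[-0.28,4.1,0,0,1],[-0.28,4.1,0,0,1],[0,0,0,0,1],[0,0,0,0,1]],
  ],
)

```text
clock: 22.22
position: [424.2, -281.6, 167.6]
ee_rot: [[1.0, 0.0, -0.003], [0.0, -1.0, 0.003], [-0.003, -0.003, -1.0]]
wrist_force: [0.5, -0.1, -0.7]
width: 85.5
gripper_force: 0.0
```

```bash
python3 -c "
from h import *
look('brown_wheel_centre',20,'w5')"
```

```text
t 22.23 tcp [ 424.2 -281.6  167.6] x [ 1.     0.    -0.003] F [ 0.5 -0.1 -0.7]
[([423.7, -282.9, 6.7], 0.62)]
mask 4251 3856 0.69 circ 425.9 -281.5 29.9 pct [ 426.5 -281.5]
```

Emit:
move_arm(
  commands=[
    [[0.2,0,4.5,0,1],[0,0,4.5,0,1],[0,0,3.8,0,1],[0,0,2.2,0,1],[0,0,1.4,0,1],[0,0,0,0,1],[0,0,0,0,-1],[0,0,0,0,-1],[0,0,0,0,-1],[0,0,0,0,-1],[0,0,0,0,-1],[0,0,0,0,-1],[0,0,0,0,-1],[0,0,-2.5,0,-1],[0,0,-3.5,0,-1],[0,0,-3.5,0,-1],[0,0,-3.5,0,-1],[0,0,0,0,-1]],
  ],
)

```text
clock: 24.62
position: [430.0, -284.9, 139.6]
ee_rot: [[1.0, 0.001, 0.007], [0.001, -1.0, -0.006], [0.007, 0.006, -1.0]]
wrist_force: [0.0, -0.6, -0.9]
width: 57.9
gripper_force: 43.0
```

Emit:
move_arm(
  commands=[
    [[-0.2,-4.1,0,0,-1],[-0.2,-4.1,0,0,-1],[-0.2,-4.1,0,0,-1],[-0.2,-4.1,0,0,-1],[-0.2,-4.1,0,0,-1],[-0.2,-4.1,0,0,-1],[-0.2,-4.1,0,0,-1],[-0.2,-4.1,0,0,-1],[-0.2,-4.1,0,0,-1],[-0.2,-4.1,0,0,-1],[-0.2,-4.1,0,0,-1],[-0.2,-4.1,0,0,-1],[-0.2,-4.0,0,0,-1],[0,0,0,0,-1],[0,0,0,0,-1]],
  ],
)

```text
clock: 26.5
position: [400.0, 248.5, 134.5]
ee_rot: [[1.0, 0.001, -0.002], [0.001, -1.0, -0.001], [-0.002, 0.001, -1.0]]
wrist_force: [0.2, -0.2, -0.6]
width: 58.1
gripper_force: 43.1
```

```bash
python3 -c "
from h import *
rel('brown_wheel_centre','yellow_post_seat')
look('brass_spacer_centre',44,'w6')"
```

```text
brown_wheel_centre z 147.8 c 397.8 249.7 r 30.2 0.93 14407
yellow_post_seat z 8 c 459.6 250.5 r 37.9 0.91 3598
   spindle pts 616 [460.6 250.7  50.8]
tcp [400.  248.5 134.5] held-tcp [-2.2  1.2] go [61.8  0.8]
t 26.65 tcp [400.6 248.  134.9] x [ 1.    -0.001 -0.001] F [-1.  -0.7 -1.4]
[]
mask 3049 2921 0.58 circ 460.3 251.5 21.9 pct [460.4 251.6]
```

View pics/w6.png

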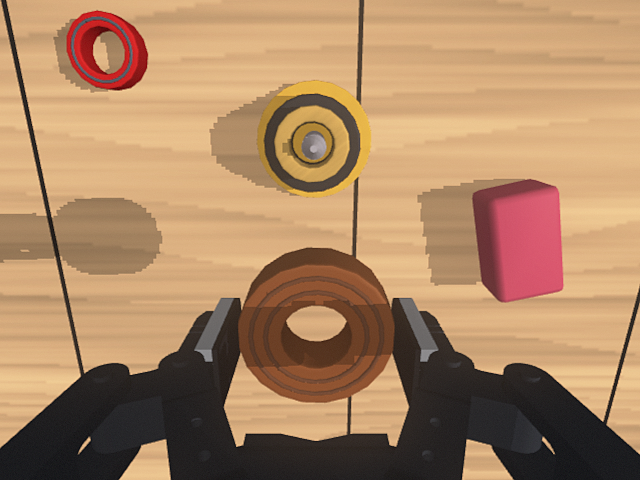

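The spacer lies concentric on the grey wheel at (313,143), and the brown wheel is held level at (316,325). Placing it.

Emit:
move_arm(
  commands=[
    [[3.1,-0.1,0,0,-1],[3.1,0,0,0,-1],[0,0,0,0,-1],[0,0,2.5,0,-1],[0,0,2.2,0,-1],[0,0,1.5,0,-1],[0,0,1.2,0,-1],[0,0,0.8,0,-1],[0,0,0,0,-1],[0,0,0,0,-1]],
  ],
)

```text
clock: 28.05
position: [463.4, 250.5, 53.8]
ee_rot: [[1.0, 0.001, 0.001], [0.001, -1.0, 0.0], [0.001, -0.0, -1.0]]
wrist_force: [-0.6, 0.4, -0.8]
width: 57.7
gripper_force: 43.1
```

Emit:
move_arm(
  commands=[
    [[0,0,0.2,0,-1],[0,0,0,0,0.9],[0,0,0,0,0.9],[0,0,0,0,0.9],[0,0,0,0,0.9],[0,0,-3,0,1],[0,0,-4,0,1],[0,0,-4,0,1],[0,0,-1,0,1],[2.9,2.3,0,0,1],[2.9,2.3,0,0,1],[2.9,2.3,0,0,1],[2.9,2.3,0,0,1],[2.9,2.3,0,0,1],[2.9,2.3,0,0,1],[0,0,0,0,1],[0,0,0,0,1]],
  ],
)

```text
clock: 30.18
position: [635.6, 112.5, 169.7]
ee_rot: [[1.0, 0.0, -0.003], [0.0, -1.0, 0.0], [-0.003, -0.0, -1.0]]
wrist_force: [-0.1, 1.1, -0.4]
width: 85.7
gripper_force: 0.0
```

```bash
python3 -c "
from h import *
look('white_wheel_centre',20,'w7')"
```

```text
t 30.18 tcp [635.6 112.5 169.7] x [ 1.     0.    -0.003] F [-0.1  1.1 -0.4]
[([634.1, 117.1, 9.6], 0.71)]
mask 4125 3829 0.61 circ 639.2 117.3 29.9 pct [639.5 117.4]
```

View pics/w7.png

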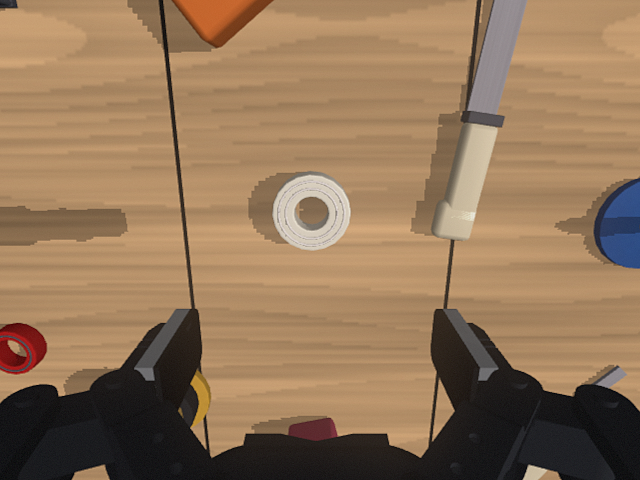

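The white wheel is at (312,211). The nearest knife handle edge is about 94 mm from its centre, clear of the fingers (57 mm).

Emit:
move_arm(
  commands=[
    [[0.2,-0.4,4.5,0,1],[0,0,4.5,0,1],[0,0,4,0,1],[0,0,2.3,0,1],[0,0,1.4,0,1],[0,0,0,0,1],[0,0,0,0,-1],[0,0,0,0,-1],[0,0,0,0,-1],[0,0,0,0,-1],[0,0,0,0,-1],[0,0,0,0,-1],[0,0,0,0,-1],[0,0,-2.5,0,-1],[0,0,-3.5,0,-1],[0,0,-3.5,0,-1],[0,0,-2.5,0,-1],[0,0,0,0,-1]],
  ],
)

```text
clock: 32.58
position: [641.6, 116.7, 127.9]
ee_rot: [[1.0, 0.001, 0.007], [0.001, -1.0, 0.001], [0.007, -0.001, -1.0]]
wrist_force: [0.1, -0.6, 0.2]
width: 58.3
gripper_force: 43.0
```

Emit:
move_arm(
  commands=[
    [[-1,3.8,0,0,-1],[-1,3.8,0,0,-1],[-1,3.8,0,0,-1],[-1,3.8,0,0,-1],[-1,3.8,0,0,-1],[-1,3.8,0,0,-1],[-1,3.8,0,0,-1],[0,0,0,0,-1],[0,0,0,0,-1]],
  ],
)

```text
clock: 33.7
position: [568.5, -149.1, 123.2]
ee_rot: [[1.0, 0.0, -0.001], [0.0, -1.0, 0.001], [-0.001, -0.001, -1.0]]
wrist_force: [-0.0, -0.3, -0.9]
width: 58.3
gripper_force: 43.1
```

```bash
python3 -c "
from h import *
rel('white_wheel_centre','blue_post_seat')"
```

```text
white_wheel_centre z 134.7 c 567.0 -148.1 r 30.2 0.93 13407
blue_post_seat z 8 c 627.2 -150.3 r 37.9 0.59 10600
   spindle pts 611 [ 628.2 -150.1   53.4]
tcp [ 568.5 -149.1  123.2] held-tcp [-1.5  1.1] go [60.2 -2.2]
```

Emit:
move_arm(
  commands=[
    [[3,0.1,0,0,-1],[3,0.1,0,0,-1],[0,0,0,0,-1],[0,0,2.5,0,-1],[0,0,2.5,0,-1],[0,0,2.2,0,-1],[0,0,1.5,0,-1],[0,0,1,0,-1],[0,0,0.8,0,-1],[0,0,0,0,-1],[0,0,0,0,-1]],
  ],
)

```text
clock: 35.22
position: [629.8, -151.8, 19.9]
ee_rot: [[1.0, 0.001, 0.001], [0.001, -1.0, -0.0], [0.001, 0.0, -1.0]]
wrist_force: [-0.2, 0.2, 0.4]
width: 58.5
gripper_force: 43.1
```

Emit:
move_arm(
  commands=[
    [[0,0,0.3,0,-1],[0,0,0,0,0.9],[0,0,0,0,0.9],[0,0,0,0,0.9],[0,0,0,0,0.9],[0,0,-3,0,1],[0,0,-4,0,1],[0,0,-4.5,0,1],[0,0,-3.5,0,1],[0,0,0,0,1]],
  ],
)

```text
clock: 36.48
position: [632.2, -152.5, 170.8]
ee_rot: [[1.0, 0.001, 0.008], [0.001, -1.0, -0.003], [0.008, 0.003, -1.0]]
wrist_force: [0.1, -0.0, 0.4]
width: 85.3
gripper_force: 0.0
```

Emit:
move_arm(
  commands=[
    [[-0.9,-4.05,0,0,1],[-0.9,-4.05,0,0,1],[-0.9,-4.05,0,0,1],[-0.9,-4.05,0,0,1],[-0.9,-4.05,0,0,1],[-0.9,-4.05,0,0,1],[-0.9,-4.05,0,0,1],[-0.9,-4.05,0,0,1],[-0.9,-4.05,0,0,1],[-0.9,-4.05,0,0,1],[-0.9,-4.05,0,0,1],[-0.9,-4.05,0,0,1],[-0.9,-4.05,0,0,1],[0,0,0,0,1],[0,0,0,0,1]],
  ],
)

```text
clock: 38.35
position: [510.9, 374.0, 164.7]
ee_rot: [[1.0, 0.001, -0.002], [0.001, -1.0, -0.002], [-0.002, 0.002, -1.0]]
wrist_force: [-1.3, -1.1, 0.6]
width: 84.9
gripper_force: 0.0
```

```bash
python3 -c "
from h import *
look('red_collar_centre',16,'w8')"
```

```text
t 38.35 tcp [510.9 374.  164.7] x [ 1.     0.001 -0.002] F [-1.3 -1.1  0.6]
[([508.8, 377.1, 9.9], 0.85)]
mask 1748 1587 0.88 circ 513.9 377.7 21.6 pct [514.1 377.6]
```

View pics/w8.png

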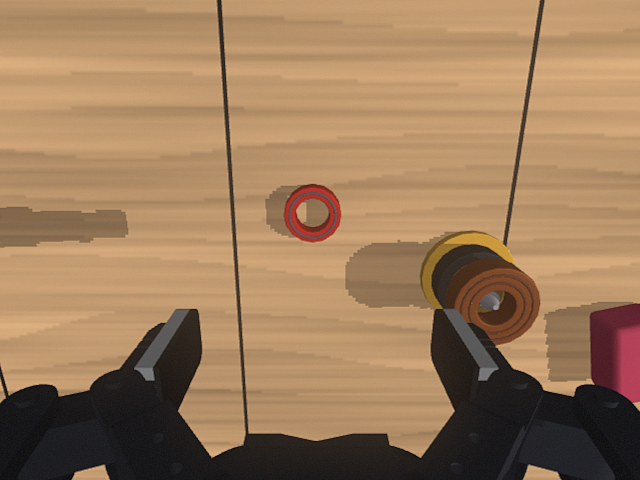

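The red collar is at (313,213). The yellow pack stands correctly stacked at (490,300), well clear of the right finger.

Emit:
move_arm(
  commands=[
    [[0.2,-0.35,4.5,0,1],[0,0,4.5,0,1],[0,0,3.8,0,1],[0,0,2,0,1],[0,0,1.4,0,1],[0,0,0,0,1],[0,0,0,0,-1],[0,0,0,0,-1],[0,0,0,0,-1],[0,0,0,0,-1],[0,0,0,0,-1],[0,0,0,0,-1],[0,0,0,0,-1],[0,0,0,0,-1],[0,0,-2.5,0,-1],[0,0,-4,0,-1],[0,0,-4,0,-1],[0,0,-3.5,0,-1],[0,0,0,0,-1]],
  ],
)

```text
clock: 40.88
position: [516.4, 380.1, 148.7]
ee_rot: [[1.0, 0.001, 0.007], [0.001, -1.0, 0.005], [0.007, -0.005, -1.0]]
wrist_force: [0.5, -0.2, -1.0]
width: 41.6
gripper_force: 40.6
```

Emit:
move_arm(
  commands=[
    [[0.4,4.05,0,0,-1],[0.4,4.05,0,0,-1],[0.4,4.05,0,0,-1],[0.4,4.05,0,0,-1],[0.4,4.05,0,0,-1],[0.4,4.05,0,0,-1],[0.4,4.05,0,0,-1],[0.4,4.05,0,0,-1],[0.4,4.05,0,0,-1],[0.4,4.05,0,0,-1],[0.4,4.05,0,0,-1],[0.4,4.05,0,0,-1],[0.4,4.05,0,0,-1],[0,0,0,0,-1],[0,0,0,0,-1]],
  ],
)

```text
clock: 42.75
position: [565.0, -147.6, 142.8]
ee_rot: [[1.0, 0.0, -0.003], [0.0, -1.0, 0.001], [-0.003, -0.001, -1.0]]
wrist_force: [0.4, 1.0, 0.2]
width: 41.9
gripper_force: 40.7
```

```bash
python3 -c "
from h import *
rel('red_collar_centre','blue_post_seat')
look('white_wheel_centre',28,'w9')"
```

```text
red_collar_centre z 153.1 c 564.2 -146.1 r 22.1 0.67 6053
blue_post_seat z 8 c 627.2 -150.3 r 38.0 0.73 3537
   spindle pts 641 [ 627.1 -149.3   48.5]
tcp [ 565.  -147.6  142.8] held-tcp [-0.8  1.5] go [63.  -4.2]
t 42.9 tcp [ 565.7 -146.8  143.6] x [ 1.     0.002 -0.001] F [ 0.6 -0.2 -0.2]
[]
mask 5901 5680 0.64 circ 627.7 -150.6 29.9 pct [ 628.2 -150.5]
```

View pics/w9.png

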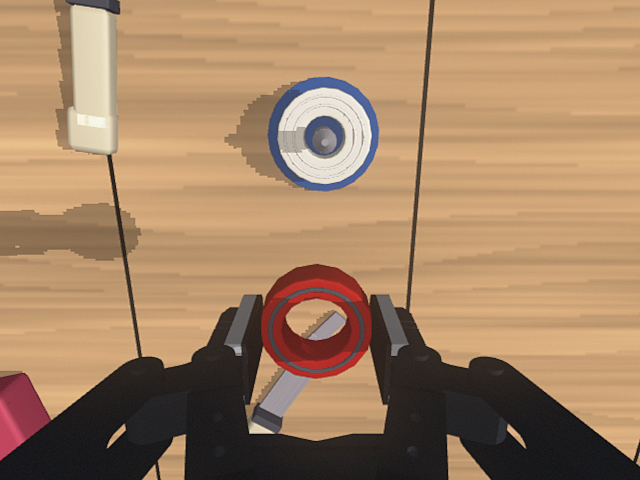

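The white wheel is seated at (323,135) and the collar is held level at (317,322). Threading it.

Emit:
move_arm(
  commands=[
    [[3.1,0.2,0,0,-1],[3.1,0.2,0,0,-1],[0,0,0,0,-1],[0,0,2.8,0,-1],[0,0,2.8,0,-1],[0,0,2.5,0,-1],[0,0,1.6,0,-1],[0,0,1.1,0,-1],[0,0,0,0,-1],[0,0,0,0,-1]],
  ],
)

```text
clock: 44.3
position: [629.0, -152.4, 37.3]
ee_rot: [[1.0, 0.001, 0.002], [0.001, -1.0, -0.001], [0.002, 0.001, -1.0]]
wrist_force: [0.6, -0.1, -0.1]
width: 41.8
gripper_force: 40.7
```

Emit:
move_arm(
  commands=[
    [[0,0,0.25,0,-1],[0,0,0,0,0.5],[0,0,0,0,0.5],[0,0,0,0,0.5],[0,0,0,0,0.5],[0,0,-3,0,1],[0,0,-4,0,1],[0,0,-4,0,1],[0,0,-4,0,1],[-4,0,0,0,1],[-4,0,0,0,1],[-4,0,0,0,1],[0,0,0,0,1],[0,0,0,0,1]],
  ],
)

```text
clock: 46.05
position: [509.0, -152.5, 184.4]
ee_rot: [[1.0, 0.001, 0.002], [0.001, -1.0, -0.001], [0.002, 0.001, -1.0]]
wrist_force: [0.7, 0.1, 0.0]
width: 85.4
gripper_force: 0.0
```

```bash
python3 -c "
from h import *
look('red_collar_centre',44,'w10')
s=snapshot('scene'); cv2.imwrite('pics/s10.png',cv2.resize(s['image'][130:370,180:500],None,fx=2,fy=2))
t=snapshot('top')
for n,z in [('brown_wheel_centre',64),('red_collar_centre',44)]:
  for c in (s,t):
    for r in pinpoint(n,c)[:1]: print(n,np.round(r['xyz'],1))
    for m in masks_of(n,c)[:1]:
      w=world(c,m['mask']); print('ztop',np.percentile(w[:,2],[50,90]).round(1))
"
```

```text
t 46.05 tcp [ 509.  -152.5  184.4] x [1.    0.001 0.002] F [0.7 0.1 0. ]
[]
mask 2874 2522 0.56 circ 627.6 -151.3 22.0 pct [ 627.5 -151.2]
brown_wheel_centre [464.  256.3  52.4]
ztop [60.8 64.4]
brown_wheel_centre [462.1 253.2  56.5]
ztop [63.3 66. ]
red_collar_centre [ 626.1 -151.6   35.2]
ztop [41.8 44.7]
red_collar_centre [ 626.1 -153.5   34.3]
ztop [43.2 45.7]
```

View pics/s10.png

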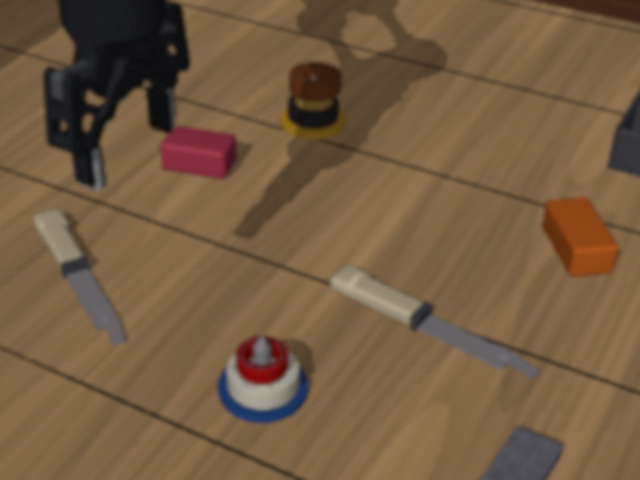

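Both packs are stacked flat at the right heights: the yellow one, topped by brown, at (314,95), and the blue one, topped by red, at (262,370). The knives are untouched and the gripper is open and clear, so I'm handing in.

```bash
python3 -c "
from plant import *
print(hand_in())"
```

```text
the job is handed in; nothing more can be done
None
```

Both wheel packs are made up and handed in at about 46 s: grey wheel, brass spacer and brown wheel on the yellow spindle, white wheel and red collar on the blue. My last check put both pack tops at the right height and showed the knives in place and the gripper open and clear; the hand-in returned no verdict.

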